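# Check a leaf spring at 8 N and set its grade tag

## Task

Test the leaf spring in the checker: with the fingertips press the orange button at the middle of the leaf down slowly until you push with 8 N (within 1 N), hold that for a second and let go, never pushing harder than 10 N. Then see which colour field the black needle of the drag pointer was left at, and slide the blue tag along its rail to the middle of the field of that same colour. Do not touch the drag pointer, and leave the spool, the wax and the thimble where they are.

Things in the scene. Friction and masses are not known exactly. Their poses are not given: they have to be found in the camera images.
- checker: Spring checker fixed to the table: grey base plate 250 (x) x 150 (y) x 12 mm high. Origin at the centre of its underside, x lengthwise away from the robot, y left. A steel leaf 20 mm wide with 120 mm free length runs along x at y = -28 mm, its top 67 mm up, from the dark clamp (x +60 to +110 mm, 80 mm high) to its free tip at x = -60 mm. The tag rail lies along x at y = +45 mm
- scale_face (a point): Centre of the white scale plate (34 mm wide, its top 78 mm above the table) that stands before the leaf's free tip and faces the robot; it bears the green, yellow and red fields from top to bottom. A thin guide rod 75 mm high stands behind its left edge
- press_pad: The orange domed button, 18 mm across, 7 mm high, on the leaf at mid-span; origin at the centre of its underside. Press only here. The leaf has a hidden preload, different every time: the button sinks only 0.3 mm per N until that preload (1 to 6.5 N) is passed, then 2 mm for each further N; at 8 N it has sunk 4 to 14 mm. It springs back when released
- pad_top (a point): Top of the dome of the orange button, where the fingertips press; at rest 74 mm above the table
- reading (a joint): Reading of the drag pointer in m: 0 at the top, growing as it goes down (at most 0.037). The leaf tip pushes it down and it stays at the lowest point reached; the tip sinks about twice as far as the button. Green field 0 to 0.018, yellow 0.018 to 0.024, red above 0.024; within 1.5 mm of a border either field counts. Starts at 0 to 0.003
- pointer: The drag pointer: brass block 12 x 14 x 12 mm on the guide rod, with a tab reaching back under the leaf tip and a black needle pointing right across the front of the scale; origin at the centre of the block. Not to be touched
- tag (a joint): Position of the blue tag along its rail in m, growing along +x of the checker, range 0 to 0.110. Middles of the fields: green 0.030, yellow 0.060, red 0.090, each 28 mm long, painted on both sides of the rail. Starts parked at 0 to 0.010, before the green field. It slides against about 2 N of friction and stays where it is left
- tag_grip (a point): Point in the upright grip of the blue tag, 39 mm above the table, 10 mm below the grip's top; at joint value 0 it is at x = -55, y = +45 mm of the checker. The grip is 12 mm (along the checker's x) x 18 mm (y) and stands from 19 to 49 mm above the table; under it a black foot 22 x 20 mm
- spool_blue: Blue thread spool 26 mm across, 46 mm high, standing right of the checker; origin at the centre of its underside; not to be moved
- wax: Round amber block of beeswax 39 mm across, 13 mm high, lying left of the checker, before the ivory sewing machine, which is fixed and 280 mm high at x 0.26 to 0.5, y -0.14 to 0.23, with a thread stand up to 450 mm behind it: the arm must swing over it or round it; origin at the centre of its underside; not to be moved
- thimble: White metal thimble 20 mm across, 22 mm high, right of the checker; origin at the centre of its underside; not to be moved

How it is judged (in metres and radians):
On the way, in this order (a step that is already met when the one before it is completed fails the run):
1. the orange button is held down by the fingers with 7 to 9 N for 0.8 s (contact force between the fingers and press_pad between 7 and 9 N and value of joint reading above 0.004 m), for 0.8 s.
2. the button is let go and the blue tag stands within 9 mm of the middle of the field that has the colour the needle shows (((value of joint reading between 0.004 and 0.0195 m and value of joint tag between 0.021 and 0.039 m) or (value of joint reading between 0.0165 and 0.0255 m and value of joint tag between 0.051 and 0.069 m) or (value of joint reading above 0.0225 m and value of joint tag between 0.081 and 0.099 m)) and contact force between the fingers and press_pad below 0.1 N), for 0.2 s.
At the end, for the whole second after the job is handed in: The button is released and the blue tag stands within 9 mm of the middle of the field with the colour the needle was left at (green under 18 mm, yellow 18 to 24 mm, red over 24 mm; within 1.5 mm of a border either field counts); the bystanders are at rest (((value of joint reading between 0.004 and 0.0195 m and value of joint tag between 0.021 and 0.039 m) or (value of joint reading between 0.0165 and 0.0255 m and value of joint tag between 0.051 and 0.069 m) or (value of joint reading above 0.0225 m and value of joint tag between 0.081 and 0.099 m)) and contact force between anything else and press_pad below 0.1 N and contact force between the fingers and checker below 0.1 N and linear speed of each of spool_blue, wax, thimble below 0.02 m/s); the robot touches nothing.
It fails at once if the button is pushed with more than 10 N (contact force between the fingers and press_pad above 10 N).
It fails at once if the robot touches the drag pointer (contact force between any of the fingers, the arm and pointer above 0.3 N).
It fails at once if spool, wax or thimble moved by more than 15 mm (distance of any of spool_blue, wax, thimble from where it was at the start of the episode above 0.015 m).
It also fails if it takes over 64 s, if anything falls off the work surface, if the arm or the gripper's body presses on something with over 40 N, if the wrist force passes 120 N, or if a joint passes its speed limit or range.

## Robot

A 6-joint arm with a two-finger parallel gripper is mounted at the origin on a cart in front of the work surface, level with it; the furniture and walls round the work are solid. World frame = base frame: x ahead of the robot, y to its left, z up, the work surface at z = 0. Lengths are in m, angles in degrees, forces in N, time in s.
With the tool pointing down it reaches from about 0.275 to 0.75 m from the base axis. Payload 10.2 kg.
Tool frame: the origin (TCP) lies midway between the tips of the shut fingers; the grasp point (between the pads) lies 19 mm behind it; z points along the fingers, y is the line along which they close (so a half turn about z gives the same grasp; the last joint's range is limited). The gripper opens to 85 mm and grips with 20 to 120 N. Pads are 22 mm wide; open, the fingers measure 114 mm over their backs; the gripper's body (76 mm by 85 mm) begins 54 mm behind the grasp point. The pads swing forward as they close: fully open they stand 13 mm farther back than shut.
Start: joints at [53.434, 17.928, 85.812, -0, 76.261, -12.8], TCP at [0.212, 0.48, 0.231] pointing down, gripper open.
Joint ranges: [-168.41, 168.41], [-55.51, 124.54], [10.69, 146.95], [-70.63, 250.63], [1, 178], [-165.06, 165.06]. Speed limits (degrees/s): [136.94, 136.94, 172.46, 180, 180, 180].

## Interface

Orientations are given as [roll, pitch, yaw] about the fixed x, y, z axes, in that order (R = Rz(yaw) Ry(pitch) Rx(roll)).
In Python, from bench import r, eyes, monitor gives the robot as it stands (r), with the cameras (eyes) and the readings (monitor).
- The arm moves only by the shell command python3 inch.py 'ROWS' [OPENING] [FORCE]. ROWS is rows parted by semicolons, their numbers by spaces, 1 to 12 of them, each of 6 numbers: dx, dy, dz in m, then a rotation vector rx, ry, rz in degrees; each row shifts and turns the commanded pose from where the row before left it, along the tool's axes as they then stand; what a row does not reach is not made up. A row lasts 1/8 s, in which the tool goes at most 0.0625 m and 10.7 degrees, less where a joint would pass 70% of its speed; a pose out of reach is approached as far as the arm can. OPENING is the finger opening in m, set as the command begins (- or left out keeps the last). The fingers move at their own pace and stop on an object; FORCE is the grip in N (left out, the last holds). Time passes only in rows, so rows that do not move let the fingers close. It prints the time, the measured TCP pose, the force, the opening and the grip force at its end.
- monitor.state(): the state, without advancing time (a new reading comes with each control period).
- eyes.get_image(name): name is "scene" or "top"; returns a dict with "image" (420x560x3 uint8, red, green, blue), "fx", "fy", "cx", "cy" (pixels), "R" (3x3) and "t" (3): a world point X has camera coordinates R X + t. Camera axes: x right, y down, z forward; pixel columns grow to the right and rows downward; lengths in m; the calibration is good to about 2 mm. A picture is of the moment at which its call begins. There is no depth.
- r.job_done(): hands the job in; it is judged then, once.
The state is a dict: "time": time; "joint_pos": joint angles; "dq": joint speeds; "tau": joint torques, N m; "position": TCP position; "orientation": TCP orientation; "contact_force": force on the tool from outside, world axes, zero at the start; "wrist_torque": the same for the moment, N m; "gripper_width": finger opening in m; "gripper_force": force on a finger pad.
Only numpy, scipy, OpenCV 4.12 (cv2) and the standard library are available. Lean on these libraries where they do the work, as an engineer would, in place of code of your own. Each camera call takes 0.05 s, during which the arm holds its last target. There are 200 camera calls.

## Working session

There is one attempt and no reset: what is moved stays moved. The work goes in short steps, Python scripts to look and compute and a shell command to move; the robot and the scene stay as the last step left them, time stands still between calls to the robot, and variables do not carry over. Pictures are saved under pics/ and viewed, at most 10 in all, crops included, and the job is handed in when it is done.

```bash
ls; mkdir -p pics; cat > h.py <<'E'
from bench import r, eyes, monitor
import numpy as np, cv2
def shot(n,f):
    d=eyes.get_image(n); cv2.imwrite(f,d["image"][:,:,::-1]); return d
def ray(d,u,v,z):
    R=np.array(d["R"]);t=np.array(d["t"])
    c=-R.T@t; q=R.T@np.array([(u-d["cx"])/d["fx"],(v-d["cy"])/d["fy"],1])
    return c+q*(z-c[2])/q[2]
E
python3 - <<'E'
from h import *
a=shot("scene","pics/s1.png");b=shot("top","pics/t1.png")
for d in(a,b): print(d["fx"],d["cx"],d["cy"],np.round(d["R"],3).tolist(),np.round(d["t"],3), np.round(-np.array(d["R"]).T@d["t"],3))
s=monitor.state();print(s)
E
```

```text
bench.py
inch.py
pics
468.9561686389787 279.2467238271332 209.5817860324343 [[0.538, -0.843, 0.016], [-0.566, -0.375, -0.734], [0.625, 0.386, -0.679]] [-0.545  0.212  0.713] [-0.032 -0.655  0.648]
382.27348146114423 274.1700506967128 210.6843687178724 [[-0.026, -1.0, 0.011], [-0.99, 0.024, -0.137], [0.137, -0.015, -0.99]] [-0.322  0.521  0.839] [ 0.393 -0.322  0.907]
{'time': 0.1, 'joint_pos': array([ 5.34336152e+01,  1.79550765e+01,  8.58471157e+01,  5.35947299e-04,
        7.62606724e+01, -1.27993517e+01]), 'dq': array([-0.0211294 , -0.01596755, -0.20552833, -0.04157647, -0.03790994,
       -0.0937289 ]), 'tau': array([ 2.03474039e-03, -4.12898254e+01, -2.60141551e+01, -2.09291593e-04,
        3.06674672e-03,  6.35084007e-05]), 'position': array([0.21145971, 0.48029878, 0.23081937]), 'orientation': array([-1.79938813e+02, -1.44343916e-02,  1.56232832e+02]), 'contact_force': array([ 0.3340936 , -0.04211927, -0.88652783]), 'wrist_torque': array([-0.02665048, -0.03287638,  0.05369607]), 'gripper_force': 0.0, 'gripper_width': 0.08547452359913064}
```

View pics/s1.png

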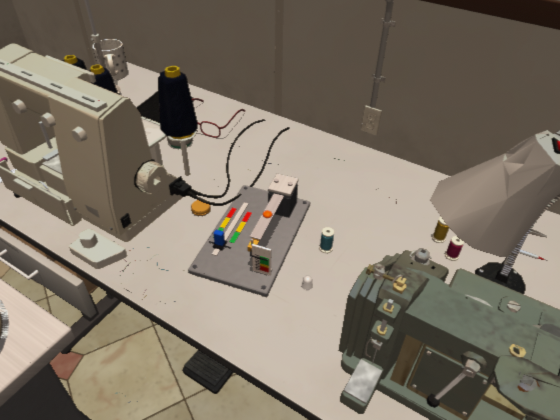

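View pics/t1.png

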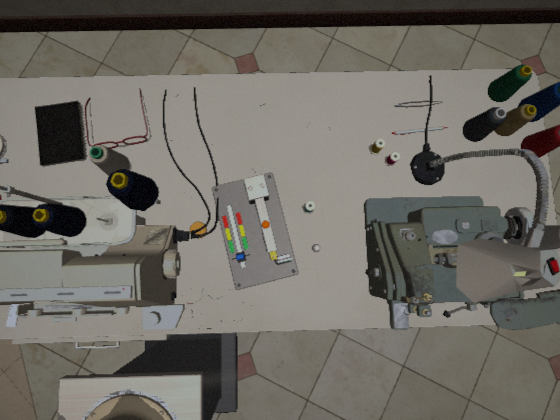

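Scene view: checker at about (255,235), with the orange button near (268,214), the blue tag at (219,237) and the scale at (262,260). Top view: button at (265,224), tag at (240,257), clamp at (257,187), plate corners at about (214,187), (271,175), (298,271) and (238,289). Next I measure these with masks.

```bash
cat >> h.py <<'E'
def blobs(d,lo,hi,box,amin=6):
    u0,v0,u1,v1=box; h=cv2.cvtColor(d["image"][v0:v1,u0:u1],cv2.COLOR_RGB2HSV)
    n,l,s,c=cv2.connectedComponentsWithStats(cv2.inRange(h,lo,hi))
    return [(int(s[i,4]),round(c[i][0]+u0,1),round(c[i][1]+v0,1)) for i in range(1,n) if s[i,4]>=amin]
def tri(d1,p1,d2,p2):
    P=[np.diag([1,1,1])@np.array([[d["fx"],0,d["cx"]],[0,d["fy"],d["cy"]],[0,0,1]])@np.c_[d["R"],d["t"]] for d in(d1,d2)]
    X=cv2.triangulatePoints(P[0],P[1],np.array(p1,float),np.array(p2,float)).ravel(); return X[:3]/X[3]
E
python3 - <<'E'
from h import *
a=eyes.get_image("scene");b=eyes.get_image("top")
for n,d,box in(("s",a,(185,170,320,300)),("t",b,(205,165,310,300))):
    for c,lo,hi in(("orange",(4,170,120),(13,255,255)),("blue",(100,130,60),(125,255,255)),("red",(0,170,80),(3,255,255)),("yel",(20,150,120),(32,255,255)),("green",(50,120,60),(85,255,255))):
        print(n,c,blobs(d,lo,hi,box))
# plate quad in top by fitting
for n,d,box,h in(("s",a,(180,170,325,300),0.012),("t",b,(205,165,310,300),0.012)):
    u0,v0,u1,v1=box;im=d["image"][v0:v1,u0:u1];g=cv2.cvtColor(im,cv2.COLOR_RGB2GRAY)
    t,m=cv2.threshold(g,0,255,cv2.THRESH_BINARY_INV+cv2.THRESH_OTSU)
    m=cv2.morphologyEx(m,cv2.MORPH_OPEN,np.ones((5,5)))
    m=cv2.morphologyEx(m,cv2.MORPH_CLOSE,np.ones((9,9)))
    k=max(cv2.findContours(m,0,2)[0],key=cv2.contourArea)
    q=cv2.approxPolyDP(cv2.convexHull(k),6,True)[:,0]+[u0,v0]
    rr=cv2.minAreaRect(k);print(n,t,q.tolist(),rr)
    print([np.round(ray(d,*p,h)[:2],4).tolist() for p in q])
    big=cv2.resize(im[:,:,::-1],None,fx=4,fy=4,interpolation=cv2.INTER_CUBIC)
    cv2.imwrite(f"pics/c_{n}.png",big)
E
```

```text
s orange [(44, np.float64(267.0), np.float64(213.9))]
s blue [(122, np.float64(218.5), np.float64(236.9))]
s red [(45, np.float64(231.0), np.float64(212.2)), (47, np.float64(246.4), np.float64(216.2)), (23, np.float64(263.7), np.float64(268.9))]
s yel [(57, np.float64(224.7), np.float64(222.3)), (55, np.float64(240.6), np.float64(226.4))]
s green [(11, np.float64(220.5), np.float64(228.8)), (53, np.float64(234.1), np.float64(236.9)), (7, np.float64(263.6), np.float64(257.4)), (20, np.float64(263.7), np.float64(262.0))]
t orange [(7, np.float64(263.6), np.float64(222.3)), (6, np.float64(266.2), np.float64(226.7))]
t blue [(43, np.float64(239.6), np.float64(256.4))]
t red [(39, np.float64(238.5), np.float64(218.0)), (37, np.float64(225.0), np.float64(221.4))]
t yel [(42, np.float64(241.6), np.float64(230.3)), (43, np.float64(227.8), np.float64(234.1)), (25, np.float64(272.8), np.float64(255.2))]
t green [(44, np.float64(244.5), np.float64(242.8)), (44, np.float64(230.8), np.float64(246.4))]
s 147.0 [[242, 186], [297, 188], [309, 202], [268, 299], [189, 273]] ((70.56185913085938, 63.86082077026367), (84.7813949584961, 121.53693389892578), 23.96249008178711)
[[0.5712, -0.1883], [0.6299, -0.2883], [0.6055, -0.3314], [0.3588, -0.3949], [0.3296, -0.2498]]
t 130.0 [[272, 173], [297, 274], [235, 289], [212, 187]] ((47.72167205810547, 65.5287094116211), (106.97695922851562, 67.82217407226562), 75.57923126220703)
[[0.6077, -0.3327], [0.3675, -0.3845], [0.3373, -0.2411], [0.5769, -0.1892]]
```

View pics/c_t.png

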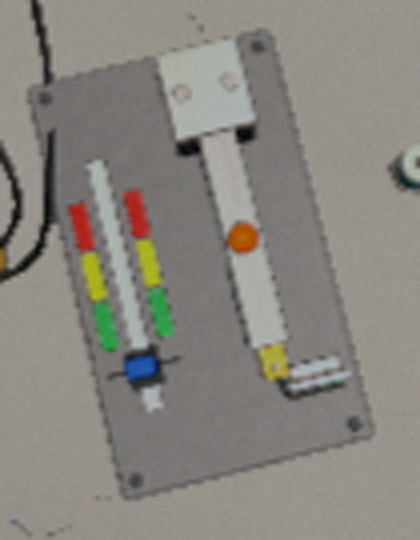

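View pics/c_s.png

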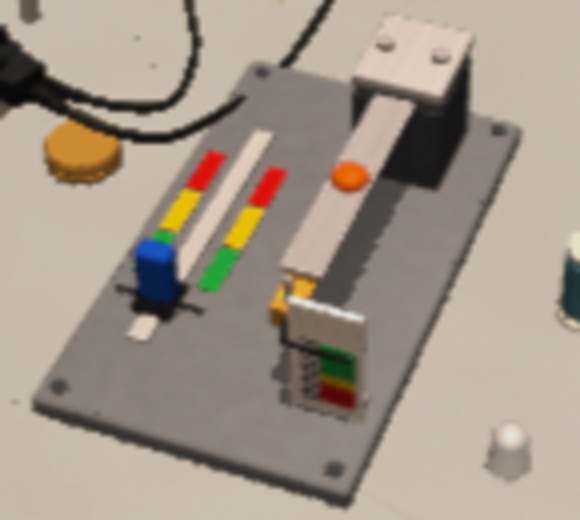

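The crops show the button at top (265.5,224.3) and scene (267.3,214), the blue tag parked before green, and the needle at the top of the scale at scene about (263,256).

```bash
python3 - <<'E'
from h import *
a=eyes.get_image("scene");b=eyes.get_image("top")
ps,pt=(267.2,214),(265.4,224.3)
print("tri",tri(a,ps,b,pt),"ray s",ray(a,*ps,.071),"t",ray(b,*pt,.072))
P=lambda u,v:ray(b,u,v,.0125)[:2]
y=[]
for p,q in(((238.5,218),(244.5,242.8)),((225,221.4),(230.8,246.4))):
    w=P(*p)-P(*q);y.append(np.degrees(np.arctan2(w[1],w[0])));print(np.linalg.norm(w))
print("yaw",y)
c=np.mean([[0.6077,-0.3327],[0.3675,-0.3845],[0.3373,-0.2411],[0.5769,-0.1892]],0);print("plate c",c)
for yw in (np.mean(y),13):
    q=np.radians(yw);M=np.array([[np.cos(q),-np.sin(q)],[np.sin(q),np.cos(q)]])
    print(yw,"pad",c+M@[0,-.028],"yellow mid rail",c+M@[.005,.045],"meas",(P(241.6,230.3)+P(227.8,234.1))/2)
print("tag top",tri(a,(218.5,236.9),b,(239.6,256.4)),ray(b,239.8,256.8,.049))
print("spoolstand",ray(b,133,190,.42), "machine knob",ray(b,172,263,.2))
print("fields G,Y,R rail mid",[(P(*p)+P(*q))/2 for p,q in(((244.5,242.8),(230.8,246.4)),((241.6,230.3),(227.8,234.1)),((238.5,218),(225,221.4)))])
E
```

```text
tri [ 0.47849352 -0.31422948  0.06928463] ray s [ 0.47675276 -0.31496846  0.071     ] t [ 0.47853226 -0.31467828  0.072     ]
0.06005307775502749
0.06029386474012072
yaw [np.float64(12.72910675990495), np.float64(12.46831687470552)]
plate c [ 0.47235  -0.286875]
12.598711817305235 pad [ 0.4784574  -0.31420081] yellow mid rail [ 0.46741415 -0.24186792] meas [ 0.46783493 -0.24191718]
13 pad [ 0.47864863 -0.31415736] yellow mid rail [ 0.46709905 -0.24190359] meas [ 0.46783493 -0.24191718]
tag top [ 0.41044003 -0.25383452  0.03443841] [ 0.40963952 -0.25589281  0.049     ]
spoolstand [ 0.49134803 -0.14819559  0.42      ] machine knob [ 0.39855907 -0.14377993  0.2       ]
fields G,Y,R rail mid [array([ 0.43871826, -0.248451  ]), array([ 0.46783493, -0.24191718]), array([ 0.49744276, -0.23532619])]
```

```bash
python3 - <<'E'
from h import *
a=eyes.get_image("scene");b=eyes.get_image("top")
print(tri(a,(172,72),b,(121,178)),tri(a,(178,132),b,(133,205)))
E
R="python3 inch.py"; python3 inch.py '0 0 -.015 0 0 10.25;0 0 -.015 0 0 10.25;0 0 -.015 0 0 10.25;0 0 -.015 0 0 10.25;0 0 -.015 0 0 10.25;0 0 -.015 0 0 10.25;0 0 -.015 0 0 10.25;0 0 -.015 0 0 10.25;0 0 -.015 0 0 10.25;0 0 -.015 0 0 10.25;0 0 -.015 0 0 10.25;0 0 -.015 0 0 10.25' 0 40
python3 inch.py '0 0 0 0 0 10.3;0 0 0 0 0 10.3;0 0 0 0 0 0'
```

```text
[ 0.54658968 -0.06096688  0.24386427] [ 0.5300854  -0.05251233  0.1195812 ]
time: 1.9
position: [0.2116, 0.4804, 0.4118]
orientation: [180.0, 0.0, 32.9]
contact_force: [0.1, 0.1, -0.1]
gripper_width: 0.0001
gripper_force: 0.0
time: 2.28
position: [0.2116, 0.4805, 0.4113]
orientation: [-180.0, 0.0, 12.7]
contact_force: [-0.1, 0.4, -0.4]
gripper_width: -0.0
gripper_force: 0.0
```

```bash
python3 inch.py '.019 .0504 0 0 0 0;.019 .0504 0 0 0 0;.019 .0504 0 0 0 0;.019 .0504 0 0 0 0'
python3 inch.py '-.0088 .0505 0 0 0 0;-.0088 .0505 0 0 0 0;-.0088 .0505 0 0 0 0;-.0088 .0505 0 0 0 0;-.0088 .0505 0 0 0 0;-.0088 .0505 0 0 0 0;-.0088 .0505 0 0 0 0;-.0088 .0505 0 0 0 0;-.0088 .0505 0 0 0 0;-.0088 .0505 0 0 0 0;-.0088 .0505 0 0 0 0;-.0088 .0505 0 0 0 0'
```

```text
time: 2.78
position: [0.3304, 0.2989, 0.4114]
orientation: [-180.0, -0.0, 12.9]
contact_force: [1.1, 1.1, -0.3]
gripper_width: -0.0
gripper_force: 0.0
time: 4.28
position: [0.3591, -0.3158, 0.4114]
orientation: [180.0, -0.0, 12.9]
contact_force: [0.2, 0.2, 0.3]
gripper_width: 0.0002
gripper_force: 0.0
```

```bash
python3 inch.py '.0388 .0083 0 0 0 0;.0388 .0083 0 0 0 0;.0388 .0083 0 0 0 .1;0 0 .05 0 0 0;0 0 .05 0 0 0;0 0 .05 0 0 0;0 0 .05 0 0 0;0 0 .05 0 0 0;0 0 .03 0 0 0;0 0 .02 0 0 0;0 0 .01 0 0 0;0 0 0 0 0 0'
python3 - <<'E'
from h import *
d=shot("scene","pics/x.png")
cv2.imwrite("pics/s2.png",cv2.resize(d["image"][130:300,180:340,::-1],None,fx=3.4,fy=3.4,interpolation=cv2.INTER_CUBIC))
s=monitor.state();print(s["position"],s["contact_force"],s["joint_pos"])
E
```

```text
time: 5.78
position: [0.4783, -0.3129, 0.1012]
orientation: [-180.0, 0.0, 12.6]
contact_force: [0.1, 0.2, -0.1]
gripper_width: 0.0005
gripper_force: 0.0
[ 0.47859315 -0.31307782  0.10183931] [ 0.59345718 -1.10895212  0.28656716] [-4.49244171e+01  3.10658645e+01  8.67726408e+01 -3.94863213e-04
  6.21203636e+01  3.24677795e+01]
```

View pics/s2.png

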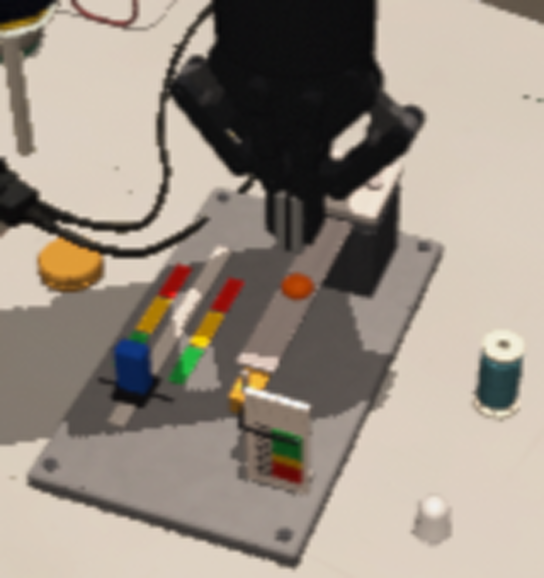

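The closed fingers sit straight above the button, and the needle (scene crop (270,435)) is still at its start.

```bash
cat > avg.py <<'E'
from h import *
import sys
S=[]
for i in range(int(sys.argv[1]) if len(sys.argv)>1 else 6):
    eyes.get_image("top");s=monitor.state();S.append(np.r_[s["position"],s["contact_force"]])
S=np.array(S);print("avg",np.round(S.mean(0),4),"fz",np.round(S[:,5],2),"t",s["time"])
E
python3 inch.py '0 .0012 .01 0 0 0;0 0 .008 0 0 0;0 0 .004 0 0 0;0 0 0 0 0 0'; python3 avg.py 8
```

```text
time: 6.32
position: [0.4785, -0.314, 0.079]
orientation: [-180.0, 0.0, 12.5]
contact_force: [-0.4, -0.9, 0.0]
gripper_width: 0.0002
gripper_force: 0.0
avg [ 0.4787 -0.3141  0.0795  0.0306  0.3673  0.0978] fz [-0.89 -0.38 -0.52  0.37  0.51  1.18  0.62 -0.1 ] t 6.725
```

```bash
python3 inch.py '0 0 .002 0 0 0;0 0 .002 0 0 0;0 0 .001 0 0 0;0 0 0 0 0 0' | grep cont; python3 avg.py 5
python3 inch.py '0 0 .0005 0 0 0;0 0 .0005 0 0 0;0 0 0 0 0 0'| grep cont; python3 avg.py 5
```

```text
contact_force: [-0.0, -0.1, -0.2]
avg [ 0.4787 -0.3141  0.0743  0.4827  0.4922  0.3622] fz [-0.2  -0.23  1.4  -0.06  0.9 ] t 7.475
contact_force: [-1.5, 0.5, 1.6]
avg [ 0.4786 -0.3141  0.0734 -0.5991 -0.1791  1.7261] fz [1.34 2.07 1.64 1.16 2.42] t 8.1
```

```bash
for i in 1 2; do python3 inch.py '0 0 .0005 0 0 0;0 0 0 0 0 0'| grep cont; python3 avg.py 5; done
```

```text
contact_force: [-1.7, -0.8, 2.6]
avg [ 0.4786 -0.3141  0.0728 -1.2459 -0.1827  1.8363] fz [2.86 1.47 1.91 1.15 1.78] t 8.6
contact_force: [-2.1, -0.1, 2.8]
avg [ 0.4786 -0.3141  0.0723 -1.4766 -0.8298  2.3846] fz [2.25 2.16 2.48 2.76 2.28] t 9.1
```

```bash
python3 inch.py '-.0005 0 .0005 0 0 0;-.0003 0 .0005 0 0 0;0 0 0 0 0 0'| grep cont; python3 avg.py 6;  python3 inch.py '-.0003 0 .0005 0 0 0;-.0003 0 .0005 0 0 0;0 0 0 0 0 0'| grep cont; python3 avg.py 6
```

```text
contact_force: [1.8, 0.7, 2.2]
avg [ 0.4781 -0.3142  0.0714  2.1746  0.4255  2.9098] fz [3.97 2.77 2.75 3.29 2.13 2.54] t 9.775
contact_force: [2.8, 2.0, 3.0]
avg [ 0.4773 -0.3144  0.0703  2.3408  0.0594  3.0923] fz [3.25 2.62 3.01 3.35 3.01 3.32] t 10.45
```

```bash
python3 inch.py '0 0 .0005 0 0 0;0 0 .0005 0 0 0;0 0 0 0 0 0'| grep cont; python3 avg.py 6;  python3 inch.py '0 0 .0005 0 0 0;0 0 .0005 0 0 0;0 0 0 0 0 0'| grep cont; python3 avg.py 6
```

```text
contact_force: [1.6, 0.2, 4.0]
avg [ 0.4772 -0.3144  0.0693  1.8263  0.2498  3.9094] fz [3.61 3.92 3.58 4.13 3.86 4.37] t 11.125
contact_force: [0.2, -0.1, 5.0]
avg [ 0.4772 -0.3144  0.0683  1.1296 -0.266   4.2061] fz [4.38 4.52 3.77 4.18 3.91 4.48] t 11.8
```

```bash
python3 inch.py '0 0 .0005 0 0 0;0 0 .0005 0 0 0;0 0 .0005 0 0 0;0 0 .0005 0 0 0;0 0 0 0 0 0'| grep cont; python3 avg.py 6;  python3 inch.py '-.0001 0 .0005 0 0 0;0 0 .0005 0 0 0;0 0 .0005 0 0 0;0 0 0 0 0 0'| grep cont; python3 avg.py 6
```

```text
contact_force: [0.6, -0.1, 5.3]
avg [ 0.4772 -0.3144  0.0664  0.2538 -0.3249  5.5927] fz [5.67 5.42 5.65 5.08 5.83 5.89] t 12.725
contact_force: [-0.2, -0.3, 7.2]
avg [ 0.4772 -0.3144  0.065   0.077   0.2493  6.3376] fz [6.69 6.71 6.34 6.3  5.88 6.1 ] t 13.525
```

```bash
python3 inch.py '-.0001 0 .0005 0 0 0;0 0 .0005 0 0 0;-.0001 0 .0005 0 0 0;0 0 .0005 0 0 0;0 0 0 0 0 0'| grep cont; python3 avg.py 10
```

```text
contact_force: [0.7, 0.2, 7.2]
avg [ 0.4772 -0.3145  0.0632  0.6752  0.5642  7.6162] fz [7.48 7.92 7.5  7.97 8.21 7.34 6.99 7.08 7.42 8.24] t 14.65
```

```bash
python3 inch.py '0 0 .0005 0 0 0;0 0 0 0 0 0'| grep cont; python3 avg.py 24
```

```text
contact_force: [0.8, 0.1, 8.0]
avg [ 0.4772 -0.3145  0.0627  0.5118  0.5529  7.7527] fz [7.74 7.9  7.98 7.52 8.05 9.02 8.04 7.73 8.75 7.37 7.12 7.89 7.5  7.85
 7.35 7.52 8.62 6.52 8.12 8.1  6.76 7.24 7.54 7.84] t 16.1
```

```bash
python3 inch.py '0 0 -.002 0 0 0;0 0 -.004 0 0 0;0 0 -.006 0 0 0;0 0 -.01 0 0 0;0 0 -.04 0 0 0;0 0 -.04 0 0 0;0 0 0 0 0 0'; python3 avg.py 8
python3 - <<'E'
from h import *
d=eyes.get_image("scene")
cv2.imwrite("pics/s3.png",cv2.resize(d["image"][235:285,205:290,::-1],None,fx=8,fy=8,interpolation=cv2.INTER_CUBIC))
E
```

```text
time: 16.98
position: [0.4777, -0.3151, 0.1673]
orientation: [179.8, -0.1, 12.5]
contact_force: [0.2, 0.2, -1.2]
gripper_width: -0.0003
gripper_force: 0.0
avg [ 0.4766 -0.3141  0.1636  0.067  -0.0574 -0.4503] fz [-0.59 -0.19 -0.5  -0.44 -0.74 -0.75  0.21 -0.59] t 17.375
```

View pics/s3.png

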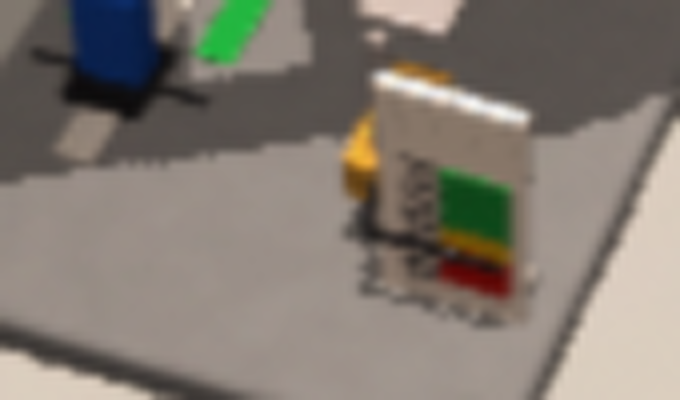

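The needle now appears low, around the yellow/red border (crop (480,262)). The view looks down at about 46°, so parallax shifts it on the scale; I measure it properly before choosing.

```bash
python3 - <<'E'
from h import *
A=cv2.imread("pics/s1.png")[:,:,::-1].astype(int)
ds=[eyes.get_image("scene") for _ in range(4)]
B=np.mean([d["image"] for d in ds],0).astype(int); cv2.imwrite("pics/raw3.png",B[:,:,::-1].astype(np.uint8))
bt=shot("top","pics/t3.png")
for v in range(246,276): print(v,*[f"{I[v,u][0]:3d},{I[v,u][1]:3d},{I[v,u][2]:3d}" + ("  |" if u==266 else "") for I in(A,B) for u in(260,262,264,266)])
d=ds[0];K=np.array([[d["fx"],0,d["cx"]],[0,d["fy"],d["cy"]],[0,0,1]])
q=np.radians(12.6);M=np.array([[np.cos(q),-np.sin(q)],[np.sin(q),np.cos(q)]]);c=np.array([.4725,-.2868])
def pr(x,y,z,d=d):
    p=K@(np.array(d["R"])@np.r_[c+M@[x,y],z]+d["t"]);return np.round(p[:2]/p[2],2)
for x in(-.065,-.07,-.075,-.08):
  print(x,"top L/R",pr(x,-.011,.078),pr(x,-.045,.078),"z60",pr(x,-.045,.06),pr(x,-.045,.03))
E
```

```text
246 206,204,202 166,157,147 105,100, 97 133,123,116  | 226,222,218 183,173,161 115,109,106  93, 86, 81  |
247 209,195,183 214,212,212 201,199,197 144,135,129  | 226,212,199 229,227,228 218,216,214 140,132,127  |
248 144,128,115 175,162,152 219,217,209 215,213,213  | 159,142,127 192,178,168 232,231,226 228,227,228  |
249 123,107, 94 130,114,101 147,137,125 195,183,171  | 136,119,105 144,127,113 161,150,138 212,199,187  |
250 121,105, 93 122,107, 94 123,108, 95 138,122,108  | 134,117,103 135,118,103 136,120,106 152,136,121  |
251 121,105, 93 121,106, 92 121,105, 92 123,107, 94  | 134,117,103 135,118,104 135,118,104 136,119,104  |
252 121,105, 92 121,106, 93 118,103, 90 122,106, 93  | 135,118,103 135,117,103 130,114,100 135,118,103  |
253 122,106, 93 122,106, 93 117,102, 89 122,106, 93  | 135,118,104 135,118,103 130,114,100 135,118,103  |
254 121,106, 93 122,106, 93 121,105, 92 121,106, 93  | 135,118,104 135,118,103 134,117,103 135,118,104  |
255 115,105, 89 119,107, 91 121,106, 93 122,106, 93  | 127,116, 98 131,119,102 135,118,104 135,118,104  |
256  57, 96, 52  84,110, 72 114,107, 89 
[... 1709 characters left out ...]
| 128,113,101 124,108, 96 128,108, 95 119, 92, 82  |
273  99, 91, 85 103, 92, 85 114, 99, 88 111, 95, 84  | 136,125,117 107, 96, 88 134,119,106 122,105, 93  |
274 137,127,121 138,127,120  97, 89, 83 100, 89, 81  | 128,119,113 109,100, 94 132,121,114 107, 95, 86  |
275 144,134,127 145,135,128 136,127,120 111,103, 96  | 153,143,136 151,141,134 112,104, 99 102, 94, 89  |
-0.065 top L/R [244.3  232.26] [262.95 237.4 ] z60 [263.03 244.72] [263.16 256.43]
-0.07 top L/R [243.14 234.23] [261.86 239.42] z60 [261.96 246.74] [262.11 258.45]
-0.075 top L/R [241.97 236.22] [260.76 241.45] z60 [260.88 248.77] [261.06 260.48]
-0.08 top L/R [240.79 238.23] [259.65 243.51] z60 [259.78 250.83] [259.99 262.54]
```

The fields measure 0.395 px/mm. The needle moved down 8.1 px, which is 20.5 mm. With a start of 0 to 3 mm, the reading is 20.5 to 23.5 mm, so the colour is **yellow**. I'll push the tag to 0.060 with the closed fingers from behind.

```bash
python3 inch.py '-.0407 -.0363 0 0 0 0;-.0406 -.0362 0 0 0 0;0 0 0 0 0 0;0 0 .045 0 0 0;0 0 .045 0 0 0;0 0 .03 0 0 0;0 0 .014 0 0 0;0 0 0 0 0 0'; python3 avg.py 5
python3 - <<'E'
from h import *
d=eyes.get_image("scene")
cv2.imwrite("pics/s4.png",cv2.resize(d["image"][130:300,180:340,::-1],None,fx=3.4,fy=3.4,interpolation=cv2.INTER_CUBIC))
E
```

```text
time: 18.68
position: [0.3822, -0.2616, 0.0302]
orientation: [-180.0, 0.0, 12.5]
contact_force: [-0.0, -0.6, 0.3]
gripper_width: -0.0003
gripper_force: 0.0
avg [ 0.3825 -0.2619  0.0312  0.0877 -0.1702  0.4882] fz [-0.52  0.99  1.03  0.95 -0.01] t 18.925
```

View pics/s4.png

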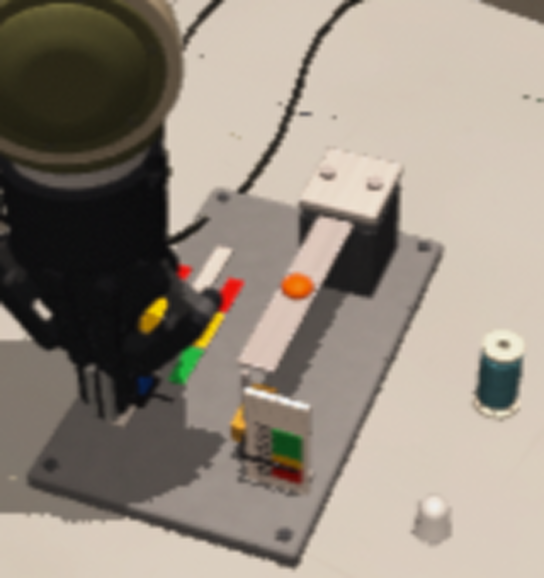

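The fingers stand on the rail behind the tag (crop (100,395)), clear of the pointer. Pushing along +x.

```bash
python3 inch.py '.008 0 0 0 0 0;.008 0 0 0 0 0;.008 0 0 0 0 0;.008 0 0 0 0 0;.008 0 0 0 0 0;.008 0 0 0 0 0;.008 0 0 0 0 0;.005 0 0 0 0 0;.004 0 0 0 0 0;0 0 0 0 0 0'; python3 avg.py 5
python3 - <<'E'
from h import *
b=eyes.get_image("top");a=eyes.get_image("scene")
print(blobs(b,(100,130,40),(125,255,255),(205,165,310,300),4),blobs(a,(100,130,30),(125,255,255),(185,170,260,300),4))
E
```

```text
time: 20.23
position: [0.4456, -0.2471, 0.0302]
orientation: [180.0, -0.0, 12.5]
contact_force: [-0.5, -0.3, 0.1]
gripper_width: 0.0002
gripper_force: 0.0
avg [ 0.4454 -0.2472  0.0303 -0.2548  0.0891  0.0837] fz [ 0.09 -0.66  0.89  0.5  -0.4 ] t 20.475
[] [(12, np.float64(234.2), np.float64(224.2))]
```

```bash
python3 inch.py '-.015 0 0 0 0 0;-.015 0 0 0 0 0;0 0 -.04 0 0 0;0 0 -.05 0 0 0;0 0 -.05 0 0 0;-.02 .05 -.04 0 0 0;0 .06 0 0 0 0;0 .06 0 0 0 0;0 0 0 0 0 0'|head -3
python3 - <<'E'
from h import *
b=eyes.get_image("top");a=eyes.get_image("scene")
tb=blobs(b,(100,130,40),(125,255,255),(205,165,310,300),4);ta=blobs(a,(100,130,40),(125,255,255),(185,170,260,300),4);print(tb,ta)
q=np.radians(12.6);ex=np.array([np.cos(q),np.sin(q)])
if tb and ta:
    p=max(tb)[1:];s=max(ta)[1:];Y=np.array([.4678,-.2419])
    X=tri(a,s,b,p);print(X,"tag val",.06+(X[:2]-Y)@ex,"by plane",.06+(ray(b,*p,.047)[:2]-Y)@ex)
cv2.imwrite("pics/s5.png",np.hstack([cv2.resize(d["image"][v:v+110,u:u+95,::-1],None,fx=4,fy=4,interpolation=cv2.INTER_CUBIC) for d,u,v in((a,190,180),(b,205,180))]))
E
```

```text
time: 21.7
position: [0.4325, -0.4235, 0.2058]
orientation: [-179.9, 0.1, 12.3]
[(46, np.float64(234.4), np.float64(233.8))] [(122, np.float64(230.7), np.float64(218.7))]
[ 0.4620719  -0.24246196  0.03264065] tag val 0.05428726517044545 by plane 0.05318011474320594
```

View pics/s5.png

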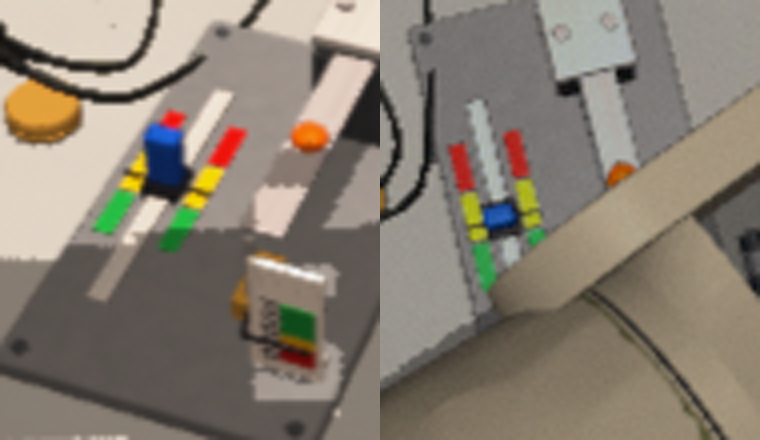

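The tag stands at about 0.054, in the yellow field but 6 mm short of its middle. I retrace and push 6 mm more.

```bash
python3 inch.py '0 -.06 0 0 0 0;0 -.06 0 0 0 0;.02 -.05 .04 0 0 0;0 0 .05 0 0 0;0 0 .05 0 0 0;0 0 .04 0 0 0;0 0 0 0 0 0'|head -3; python3 avg.py 4
```

```text
time: 22.68
position: [0.4146, -0.2517, 0.0292]
orientation: [-179.8, 0.1, 12.6]
avg [ 0.4163 -0.2537  0.0319  0.1021 -0.1726  0.0468] fz [-0.34  0.69  0.22 -0.38] t 22.875
```

```bash
python3 inch.py '.012 0 0 0 0 0;.012 0 0 0 0 0;.006 0 0 0 0 0;.003 0 0 0 0 0;.0028 0 0 0 0 0;0 0 0 0 0 0;0 0 0 0 0 0'|sed -n 2,4p
python3 inch.py '-.015 0 0 0 0 0;-.015 0 0 0 0 0;0 0 -.04 0 0 0;0 0 -.05 0 0 0;0 0 -.05 0 0 0;-.02 .05 -.04 0 0 0;0 .06 0 0 0 0;0 .06 0 0 0 0;0 0 0 0 0 0'|head -3
python3 - <<'E'
from h import *
b=eyes.get_image("top");a=eyes.get_image("scene")
tb=blobs(b,(100,130,40),(125,255,255),(205,165,310,300),4);ta=blobs(a,(100,130,40),(125,255,255),(185,170,260,300),4);print(tb,ta)
q=np.radians(12.6);ex=np.array([np.cos(q),np.sin(q)])
p=max(tb)[1:];s=max(ta)[1:];Y=np.array([.4678,-.2419])
X=tri(a,s,b,p);print(X,"tag val",.06+(X[:2]-Y)@ex,"by plane",.06+(ray(b,*p,.047)[:2]-Y)@ex)
cv2.imwrite("pics/s6.png",np.hstack([cv2.resize(d["image"][v:v+110,u:u+95,::-1],None,fx=4,fy=4,interpolation=cv2.INTER_CUBIC) for d,u,v in((a,190,180),(b,205,180))]))
E
```

```text
position: [0.451, -0.246, 0.0303]
orientation: [180.0, -0.0, 12.5]
contact_force: [-0.2, 0.3, 0.3]
time: 24.88
position: [0.4382, -0.4222, 0.2058]
orientation: [-179.9, 0.1, 12.3]
[(46, np.float64(234.0), np.float64(231.4))] [(119, np.float64(231.9), np.float64(216.7))]
[ 0.46742139 -0.24148751  0.03310293] tag val 0.0597204900466203 by plane 0.05866269537705595
```

View pics/s6.png

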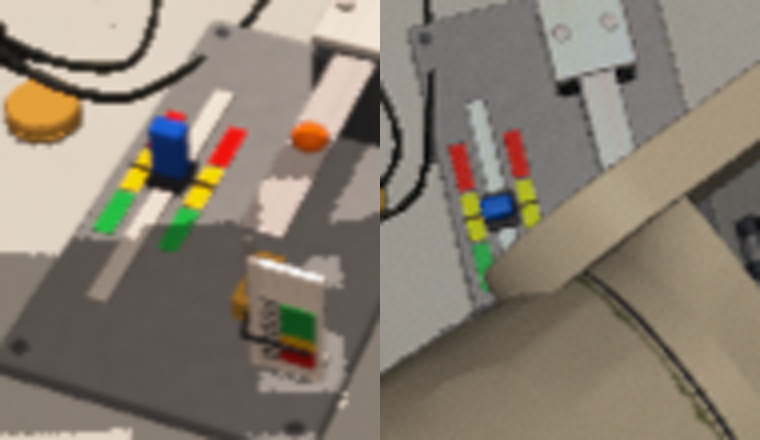

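The tag's cross line is at the middle of the yellow field (value about 0.059 to 0.060), the needle hasn't moved and the arm is clear. Handing in.

```bash
python3 -c "
from bench import r, eyes, monitor
print(r.job_done())"
```

```text
the job is handed in; nothing more can be done
None
```

I pressed the button to about 7.8 N for over a second and let go; the needle was left in yellow (about 20.5–23.5 mm), the blue tag stands at the middle of the yellow field (about 0.059–0.060 m), and the job is handed in, with no verdict returned.

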